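Slide the spray can into its stall

TASK

A tall spray can stands on the workbench. Without pinching or lifting it, push it gently with the fingertips low down on its body, so that it slides upright over the bench into the empty one of the two low blue stalls, until it stands against that stall's back rail, then take the hand away. It must not tip over, and the tin in the other stall, the glue bottle, the screw jar and the paper cup must be left where they stand.

Things in the scene. Friction and masses are not known exactly. Their poses are not given: they have to be found in the camera images.
- can: spray can standing upright: white and blue aerosol can 64 mm in diameter and 175 mm high with a white nozzle on top, 189 mm high in all, about 0.25 kg. Origin at the centre of its underside, its z axis points up the can. It tips if it is pushed high up; pushed 30 to 45 mm above the bench it slides
- empty_stall: the empty blue stall: a U-shaped fence of rails 12 mm high, 10 mm thick, fixed to the bench, without a floor, open towards the robot. Origin at bench level on the middle of the back rail's inner face; x axis level, from the open front to the back. Side rails span x = -50 to 0 mm; the bay is 90 mm wide (y = -45 to 45 mm). A spray can that touches the back rail has its centre at x = -32 mm
- full_stall: the other blue stall, of the same shape and with the same axes, in which the tin stands; it may be on either side of the empty one
- tin: small round metal tin with a red, white and blue label, 75 mm in diameter and 58 mm high, standing in the other stall; origin at the centre of its underside
- glue: pale yellow glue bottle with an orange cap, 45 x 68 mm, 216 mm high, standing to the left of the work; origin at the centre of its underside
- jar: clear glass screw jar with a white lid, 63 mm in diameter, 99 mm high, standing to the right of the stalls; origin at the centre of its underside
- paper_cup: light brown paper cup, 86 mm in diameter, 104 mm high, standing to the right of the vice; origin at the centre of its underside
Mind the look-alikes: they are no part of the job. Leave any pink look-alike of the empty_stall alone.

How it is judged:
By the outcome, as a careful person would: the job done as asked, in the order asked, and still so for the second after the job is handed in, with the robot touching nothing.
It also fails if it takes over 56 s, if anything falls off the work surface, if the arm or the gripper's body presses on something with over 40 N, if the wrist force passes 120 N, or if a joint passes its speed limit or range.

ROBOT

A 7-joint arm with a two-finger parallel gripper is mounted at the origin on a cart in front of the work surface, level with it; the furniture and walls round the work are solid. World frame = base frame: x ahead of the robot, y to its left, z up, the work surface at z = 0. Lengths are in m, angles in degrees, forces in N, time in s.
With the tool pointing down it reaches from about 0.35 to 0.775 m from the base axis. Payload 3.1 kg.
Tool frame: the origin (TCP) lies midway between the tips of the shut fingers; the grasp point (between the pads) lies manip.grip_depth behind it (manip.grip_depth is the distance from the TCP to the grasp point, in m); z points along the fingers, y is the line along which they close (so a half turn about z gives the same grasp; the last joint's range is limited). The gripper opens to 85 mm and grips with 20 to 120 N. Pads are 22 mm wide; open, the fingers measure 114 mm over their backs; the gripper's body (76 mm by 85 mm) begins 54 mm behind the grasp point. The pads swing forward as they close: fully open they stand 13 mm farther back than shut.
Start: joints at [-71.087, 17.813, 0.802, 86.603, -0.252, 75.585, -1.558], TCP at [0.2, 0.512, 0.231] pointing down, gripper open.
Joint ranges: [-154.91, 154.91], [-16.99, 109.72], [-72.82, 74.43], [7.12, 147.25], [-82.49, 262.49], [11.32, 116.49], [-174.64, 174.64]. Speed limits (degrees/s): [159.86, 159.86, 180, 180, 180, 180, 180].

INTERFACE

Orientations are given as a 3x3 rotation matrix whose columns are the frame's x, y, z axes.
In Python, from workcell import manip gives the robot as it stands.
- The arm moves only by the tool move_arm, never from a script. Its argument "series" is a list of rows, each an object of numbers: "x", "y", "z": the shift along the tool's x, y, z in units of 25 mm (1.0 is 25 mm); "ax", "ay", "az": the turn, a rotation vector about the tool's x, y, z in units of 5 degrees (1.0 is 5 degrees); "claw": the finger opening in mm, from 0 to 85.4. In form: [{"x": .., "y": .., "z": .., "ax": .., "ay": .., "az": .., "claw": ..}, ...]. A call has 1 to 12 rows; each row is the pose to reach, as a shift and turn from the pose commanded when the call began, along the tool's axes at that moment; what a row does not reach only later rows make up. A row lasts 1/12 s, in which the tool goes at most 41.7 mm and 7.16 degrees, less where a joint would pass 70% of its speed; a pose out of reach is approached as far as the arm can. A call with a gripper value outside its range is refused whole. The fingers move at their own pace and stop on an object; "force" is the grip in N (left out, the last holds). Time passes only in rows, so rows that repeat a pose let the fingers close. It gives the time, the measured TCP pose, the force, the opening and the grip force at its end, in the units of the state.
- manip.get_state(): the state, without advancing time (a new reading comes with each control period).
- manip.grab_frame(name): name is "side" or "top"; returns a dict with "image" (420x560x3 uint8, red, green, blue), "mtx" (3x3 intrinsics, pixels), "R" (3x3) and "t" (3): a world point X has camera coordinates R X + t. Camera axes: x right, y down, z forward; pixel columns grow to the right and rows downward; lengths in m; the calibration is good to about 2 mm. A picture is of the moment at which its call begins. There is no depth.
- manip.close_job(): hands the job in; it is judged then, once.
Trained networks look in the newest picture that a camera, given by its name, has taken for a name from the list of things; names that differ only in an ending like _2 or _b are one class to them, and where a whole thing is asked for, a point or a joint stands for the part that bears it (a point fixed in the world has none). Each returns a list of dicts, best first, with "confidence" (0 to 1); they miss things now and then, are a little off and sometimes report something else, mostly with a low value. They report only what shows in the picture. A call takes as long as a camera call. They do not tell look-alikes from the thing itself.
- manip.find_in(query, camera): "extent" ([left, top, right, bottom] in pixels, round what is visible of it).
The state is a dict: "t": time; "joint_positions": joint angles; "dq": joint speeds; "effort": joint torques, N m; "tool_pos": TCP position; "ee_rot": TCP orientation; "wrist_force": force on the tool from outside, world axes, zero at the start; "moment": the same for the moment, N m; "width": finger opening in m; "grasp_force": force on a finger pad.
Only numpy, scipy, OpenCV 4.12 (cv2) and the standard library are available. Lean on these libraries where they do the work, as an engineer would, in place of code of your own. Each camera call takes 0.05 s, during which the arm holds its last target. There are 200 camera calls.

## Working session

There is one attempt and no reset: what is moved stays moved. The work goes in short steps, Python scripts to look and compute and a tool call to move; the robot and the scene stay as the last step left them, time stands still between calls to the robot, and variables do not carry over. Pictures are saved under pics/ and viewed, at most 10 in all, crops included, and the job is handed in when it is done.

Besides the shell and the picture viewer there is one more tool, called after ">>>" by a JSON object that holds its "fn" and its "kwargs", one argument or row to a line. move_arm: Moves the arm, as the interface text tells. Its arguments: {"type":"object","properties":{"series":{"type":"array","items":{"type":"object","properties":{"x":{"type":"number"},"y":{"type":"number"},"z":{"type":"number"},"ax":{"type":"number"},"ay":{"type":"number"},"az":{"type":"number"},"claw":{"type":"number"}}}},"force":{"type":"number"}},"required":["series"]}

```bash
mkdir -p pics; python3 - <<'E'
from workcell import manip
import cv2,numpy as np
for c in("top","side"):
    f=manip.grab_frame(c); cv2.imwrite(f"pics/{c}0.png",cv2.cvtColor(f["image"],cv2.COLOR_RGB2BGR))
    np.savez(f"{c}.npz",**f); print(c,f["mtx"].round(1).tolist(),(-f["R"].T@f["t"]).round(3),f["R"].round(3).tolist())
    for q in("can","empty_stall","full_stall","tin","glue","jar","paper_cup"):
        print(q,[(np.round(d["extent"]).tolist(),round(d["confidence"],2)) for d in manip.find_in(q,c)[:4]])
print(manip.grip_depth,manip.get_state()["ee_rot"])
E
```

```text
top [[395.1, 0.0, 282.7], [0.0, 395.1, 211.4], [0.0, 0.0, 1.0]] [0.353 0.222 1.271] [[0.023, -1.0, 0.006], [-0.99, -0.023, -0.14], [0.14, -0.003, -0.99]]
can [([226.0, 222.0, 252.0, 248.0], 0.75)]
empty_stall [([132.0, 234.0, 172.0, 269.0], 0.82), ([249.0, 187.0, 286.0, 213.0], 0.57)]
full_stall [([197.0, 186.0, 231.0, 208.0], 0.71)]
tin [([201.0, 191.0, 230.0, 219.0], 0.91)]
glue [([136.0, 193.0, 169.0, 217.0], 0.83)]
jar [([317.0, 166.0, 340.0, 191.0], 0.67)]
paper_cup []
side [[468.2, 0.0, 277.5], [0.0, 468.2, 214.7], [0.0, 0.0, 1.0]] [-0.024  1.28   0.575] [[-0.881, -0.472, 0.007], [-0.201, 0.361, -0.911], [0.428, -0.804, -0.413]]
can [([273.0, 181.0, 299.0, 253.0], 0.74)]
empty_stall [([244.0, 218.0, 273.0, 239.0], 0.68), ([225.0, 294.0, 255.0, 336.0], 0.59)]
full_stall [([202.0, 249.0, 222.0, 264.0], 0.51)]
tin []
glue [([175.0, 202.0, 205.0, 298.0], 0.72)]
jar [([264.0, 170.0, 282.0, 204.0], 0.58)]
paper_cup []
0.0187 [[-9.31704119e-01  3.63218161e-01  4.50876491e-05]
 [ 3.63218164e-01  9.31704116e-01  7.62027790e-05]
 [-1.43301150e-05  8.73750962e-05 -9.99999996e-01]]
```

```bash
python3 - <<'E'
import cv2
a=cv2.imread("pics/top0.png")[130:310,100:380]; cv2.imwrite("pics/topc.png",cv2.resize(a,None,fx=2.8,fy=2.8,interpolation=2))
a=cv2.imread("pics/side0.png")[140:350,130:410]; cv2.imwrite("pics/sidec.png",cv2.resize(a,None,fx=2.8,fy=2.8,interpolation=2))
E
```

```text
(no output)
```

View pics/topc.png

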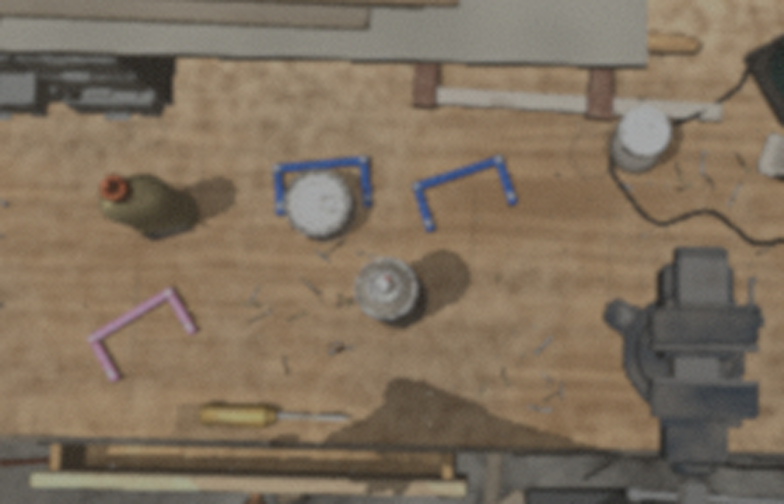

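View pics/sidec.png

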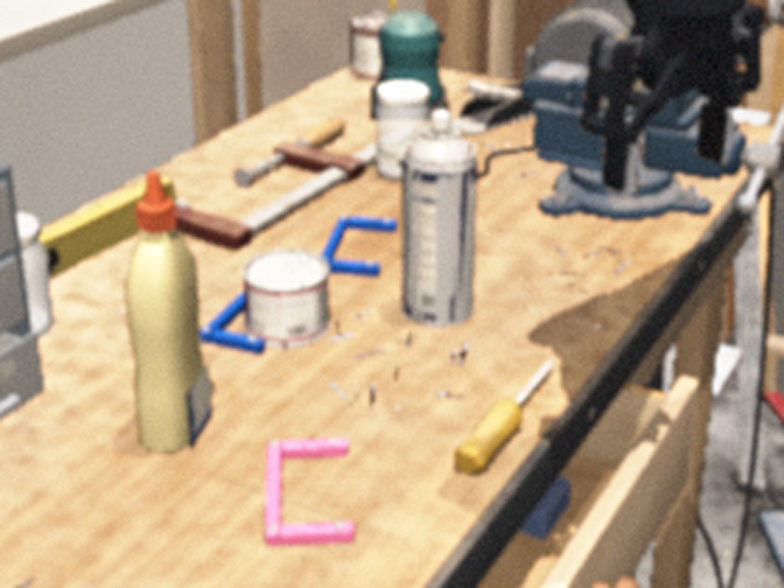

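View pics/top0.png

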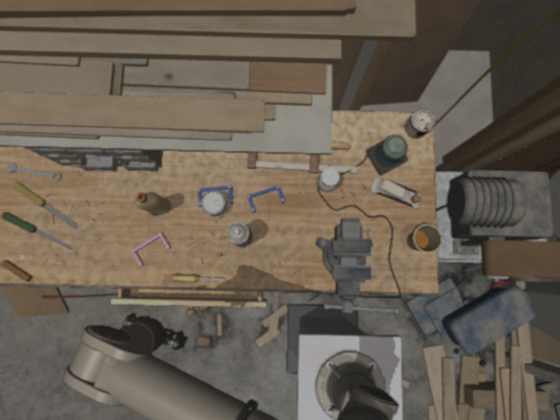

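Top view: the empty blue stall is at about (267,198). The blue stall with the tin is at (214,197), and the pink look-alike is at (152,250). The can is at (239,235), the glue bottle at (148,203), the jar at (330,179) and the cup at (425,238). The empty blue stall at (267,198), between the tin's stall and the jar, is the target. The side crop confirms it is blue and empty.

```bash
cat > h.py <<'E'
import numpy as np,cv2
from scipy.optimize import least_squares
def proj(f,P):
    c=P@f["R"].T+f["t"]; p=c@f["mtx"].T; return p[:,:2]/p[:,2:]
def plane(f,uv,z):
    d=np.c_[uv,np.ones(len(uv))]@np.linalg.inv(f["mtx"]).T@f["R"]; o=-f["R"].T@f["t"]
    return o+d*((z-o[2])/d[:,2:])
def cyl(r,h,nz=None):
    a=np.linspace(0,2*np.pi,60); z=[(r,0),(r,h)]+([nz] if nz else [])
    return np.vstack([np.c_[q*np.cos(a),q*np.sin(a),0*a+k] for q,k in z])
def fitcyl(obs,P,x0):
    def res(p):
        o=[]
        for f,e in obs:
            u=proj(f,P+[p[0],p[1],0]); o.append(np.r_[u.min(0),u.max(0)]-e)
        return np.concatenate(o)
    s=least_squares(res,x0,loss="soft_l1"); return s.x,s.fun.round(1)
E
python3 - <<'E'
from h import *
T=dict(np.load("top.npz"));S=dict(np.load("side.npz"))
print("can",fitcyl([(T,[226,222,252,248]),(S,[273,181,299,253])],cyl(.032,.172,(.007,.189)),[.45,.2]))
print("canS",fitcyl([(S,[273,181,299,253])],cyl(.032,.172,(.007,.189)),[.45,.2]))
print("tin",fitcyl([(T,[201,191,230,219])],cyl(.0375,.058),[.45,.3]))
print("jar",fitcyl([(T,[317,166,340,191]),(S,[264,170,282,204])],cyl(.0315,.099),[.5,.1]))
print("cup",plane(T,[[425,238]],.1),"glue",plane(T,[[141,197]],.21))
for f,n,(l,t,r,b) in((T,"top",(240,180,292,218)),(T,"pfull",(190,180,236,218)),(S,"side",(240,212,275,242))):
    im=f["image"][t:b,l:r].astype(int); m=(im[...,2]-im[...,0]>25)
    v,u=np.nonzero(m); P=plane(f,np.c_[u+l,v+t],.012)[:,:2]
    rc=cv2.minAreaRect((P*1000).astype(np.float32)); bx=cv2.boxPoints(rc)
    print(n,len(u),np.round(rc[0]),np.round(rc[1]),round(rc[2],1),bx.round().tolist())
E
```

```text
can (array([0.4477009 , 0.34594178]), array([-1. , -1.4,  0.3, -1.3,  0.6, -1.3,  1.6,  3.9]))
canS (array([0.45691452, 0.3338429 ]), array([-0.3, -3.5,  0.3,  0.9]))
tin (array([0.54379576, 0.43131158]), array([ 1.1,  0.9, -1.3, -0.9]))
jar (array([0.63298294, 0.07727475]), array([-0.4, -0.7,  0.4,  0.7, -1.2, -1.7,  1.3,  1.1]))
cup [[ 0.44907638 -0.20613927  0.1       ]] glue [[0.53382221 0.60480861 0.21      ]]
top 141 [573. 275.] [ 57. 107.] 18.8 [[528.0, 317.0], [563.0, 215.0], [617.0, 233.0], [582.0, 335.0]]
pfull 142 [579. 439.] [ 55. 108.] 7.0 [[545.0, 489.0], [559.0, 382.0], [613.0, 389.0], [600.0, 496.0]]
side 204 [570. 282.] [ 59. 126.] 20.0 [[521.0, 331.0], [564.0, 213.0], [619.0, 233.0], [576.0, 351.0]]
```

```bash
cat >> h.py <<'E'
from scipy.spatial.transform import Rotation as Ro
def pose(d,th):   # tool tilted th deg from straight down towards level direction d
    d=np.r_[np.array(d)/np.hypot(*d),0]; th=np.radians(th)
    z=np.sin(th)*d-np.cos(th)*np.array([0,0,1]); y=np.array([-d[1],d[0],0]); return np.c_[np.cross(y,z),y,z]
def goto(p,R):
    from workcell import manip
    s=manip.get_state(); A=s["ee_rot"]; p=np.array(p)
    out=[]
    for Rt in (R,R@np.diag([-1,-1,1])):
        out.append(Ro.from_matrix(A.T@Rt).as_rotvec(degrees=True)/5)
    r=out[0]
    print("shift",(A.T@(p-s["tool_pos"])/.025).round(2),"turn",r.round(2),"t",s["t"],"tcp",s["tool_pos"].round(4),"q",np.round(s["joint_positions"],0),"F",np.round(s["wrist_force"],1))
E
python3 - <<'E'
from h import *
T=dict(np.load("top.npz"))
print("canT",fitcyl([(T,[226,222,252,248])],cyl(.032,.172,(.007,.189)),[.45,.3]), plane(T,[[237.5,231]],.189))
goto([.38,.48,.2],pose((.455,-.89),45))
E
```

```text
canT (array([0.44376281, 0.34456514]), array([-0.6,  0. ,  0.7, -0. ])) [[0.44910439 0.34140459 0.189     ]]
shift [-7.19  1.41  1.25] turn [ 3.27 -8.59  7.88] t 0.8 tcp [0.1998 0.5125 0.2313] q [-71.  18.   1.  87.  -0.  76.  -2.] F [ 1.2 -0.4 -0.2]
```

>>> {"fn": "move_arm", "kwargs": {
  "series": [
    {"x": -1.2,"y": 0.2,"z": 0.2,"ax": 0.54,"ay": -1.43,"az": 1.31,"claw": 40},
    {"x": -2.4,"y": 0.5,"z": 0.4,"ax": 0.9,"ay": -2.4,"az": 2.2,"claw": 40},
    {"x": -3.6,"y": 0.7,"z": 0.6,"ax": 1.3,"ay": -3.4,"az": 3.1,"claw": 40},
    {"x": -4.8,"y": 0.9,"z": 0.8,"ax": 1.7,"ay": -4.4,"az": 4.0,"claw": 40},
    {"x": -6,"y": 1.2,"z": 1,"ax": 2.1,"ay": -5.4,"az": 4.9,"claw": 40},
    {"x": -7.2,"y": 1.4,"z": 1.25,"ax": 2.4,"ay": -6.3,"az": 5.8,"claw": 40},
    {"x": -7.2,"y": 1.4,"z": 1.25,"ax": 2.8,"ay": -7.3,"az": 6.7,"claw": 40},
    {"x": -7.2,"y": 1.4,"z": 1.25,"ax": 3.27,"ay": -8.59,"az": 7.88,"claw": 40},
    {"x": -7.2,"y": 1.4,"z": 1.25,"ax": 3.27,"ay": -8.59,"az": 7.88,"claw": 40},
    {"x": -7.2,"y": 1.4,"z": 1.25,"ax": 3.27,"ay": -8.59,"az": 7.88,"claw": 40},
    {"x": -7.2,"y": 1.4,"z": 1.25,"ax": 3.27,"ay": -8.59,"az": 7.88,"claw": 40},
    {"x": -7.2,"y": 1.4,"z": 1.25,"ax": 3.27,"ay": -8.59,"az": 7.88,"claw": 40}
  ]
}}

```text
t: 1.8
tool_pos: [0.3808, 0.4794, 0.2009]
ee_rot: [[-0.322, 0.89, 0.322], [0.63, 0.455, -0.629], [-0.706, 0.001, -0.708]]
wrist_force: [-0.2, -0.0, 0.8]
width: 0.0402
grasp_force: 0.0
```

```bash
python3 - <<'E'
from h import *
goto([.409,.422,.03],pose((.455,-.89),45))
E
```

```text
shift [ 3.02 -0.05  6.65] turn [ 0.01 -0.01 -0.  ] t 1.8 tcp [0.3808 0.4794 0.2009] q [-79.  49.  18.  57.  22. 103. -37.] F [-0.2 -0.   0.8]
```

>>> {"fn": "move_arm", "kwargs": {
  "series": [
    {"x": 0.4,"z": 0.8},
    {"x": 0.8,"z": 1.7},
    {"x": 1.2,"z": 2.6},
    {"x": 1.6,"z": 3.5},
    {"x": 2,"z": 4.4},
    {"x": 2.4,"z": 5.2},
    {"x": 2.7,"z": 6},
    {"x": 3.02,"z": 6.65},
    {"x": 3.02,"z": 6.65},
    {"x": 3.02,"z": 6.65},
    {"x": 3.02,"z": 6.65}
  ]
}}

```text
$.series[0]: bad value
```

```bash
cat > look.py <<'E'
import sys
from h import *
from workcell import manip
def look(n=None):
    obs=[]
    for c in("top","side"):
        f=manip.grab_frame(c); e=manip.find_in("can",c)
        if n: cv2.imwrite(f"pics/{c}{n}.png",cv2.cvtColor(f["image"],cv2.COLOR_RGB2BGR))
        if e: print(c,np.round(e[0]["extent"]),round(e[0]["confidence"],2)); obs.append((f,e[0]["extent"]))
    P=cyl(.032,.172,(.007,.189))
    for o in [obs]+[[q] for q in obs]: print("can",*fitcyl(o,P,[.47,.3]))
look(sys.argv[1] if len(sys.argv)>1 else None)
E
python3 look.py 1; python3 -c "
import cv2
a=cv2.imread('pics/side1.png')[140:350,180:400]; cv2.imwrite('pics/s1c.png',cv2.resize(a,None,fx=2.8,fy=2.8,interpolation=2))
from h import *; goto([.497-.455*.033,.25+.89*.033,.03],pose((.455,-.89),45))"
```

```text
top [227. 222. 255. 248.] 0.74
side [273. 192. 300. 257.] 0.64
can [0.44727651 0.3432276 ] [ -0.7  -1.1  -1.5  -1.5   1.4 -12.3   1.6  -0.3]
can [0.44346087 0.33992812] [ 0.4  0.3 -0.5 -0.3]
can [0.4476582  0.35074866] [ -0.1 -11.4   0.1   1. ]
shift [-1.51 -0.04 11.19] turn [ 0.   -0.03 -0.01] t 2.0 tcp [0.3808 0.4792 0.2016] q [-79.  49.  18.  57.  22. 103. -37.] F [ 0.3 -0.6 -0.1]
```

View pics/s1c.png

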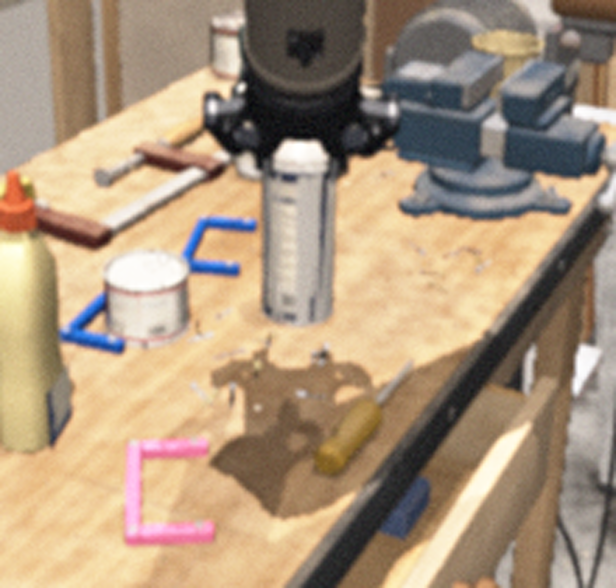

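The side view shows the can standing where it was (bottom at about crop (297,322)), with the tilted hand still high in front of it. The move was refused because every row needs all the fields, so I'll send it again complete.

>>> {"fn": "move_arm", "kwargs": {
  "series": [
    {"x": 0.4,"y": 0,"z": 0.8,"ax": 0,"ay": 0,"az": 0,"claw": 40},
    {"x": 0.8,"y": 0,"z": 1.7,"ax": 0,"ay": 0,"az": 0,"claw": 40},
    {"x": 1.2,"y": 0,"z": 2.6,"ax": 0,"ay": 0,"az": 0,"claw": 40},
    {"x": 1.6,"y": 0,"z": 3.5,"ax": 0,"ay": 0,"az": 0,"claw": 40},
    {"x": 2,"y": 0,"z": 4.4,"ax": 0,"ay": 0,"az": 0,"claw": 40},
    {"x": 2.4,"y": 0,"z": 5.2,"ax": 0,"ay": 0,"az": 0,"claw": 40},
    {"x": 2.7,"y": 0,"z": 6,"ax": 0,"ay": 0,"az": 0,"claw": 40},
    {"x": 3.02,"y": 0,"z": 6.65,"ax": 0,"ay": 0,"az": 0,"claw": 40},
    {"x": 3.02,"y": 0,"z": 6.65,"ax": 0,"ay": 0,"az": 0,"claw": 40},
    {"x": 3.02,"y": 0,"z": 6.65,"ax": 0,"ay": 0,"az": 0,"claw": 40},
    {"x": 3.02,"y": 0,"z": 6.65,"ax": 0,"ay": 0,"az": 0,"claw": 40}
  ]
}}

```text
t: 2.92
tool_pos: [0.4097, 0.4236, 0.0306]
ee_rot: [[-0.322, 0.89, 0.323], [0.631, 0.456, -0.628], [-0.706, 0.002, -0.708]]
wrist_force: [0.6, 0.2, 0.6]
width: 0.0402
grasp_force: 0.0
```

```bash
python3 look.py 2; python3 -c "
import cv2
a=cv2.imread('pics/side2.png')[140:350,180:400]; cv2.imwrite('pics/s2c.png',cv2.resize(a,None,fx=2.8,fy=2.8,interpolation=2))
from h import *; goto([.497-.455*.033,.25+.89*.033,.03],pose((.455,-.89),45))"
```

```text
top [224. 225. 252. 249.] 0.59
can [0.43750158 0.3469022 ] [ 0.5 -1.  -0.6  1.3]
can [0.43750158 0.3469022 ] [ 0.5 -1.  -0.6  1.3]
shift [-4.57 -0.06  4.57] turn [ 0.02 -0.02 -0.  ] t 3.1167 tcp [0.4095 0.4239 0.0303] q [-77.  54.  18.  74.  21.  83. -44.] F [-0.   0.   0.1]
```

View pics/s2c.png

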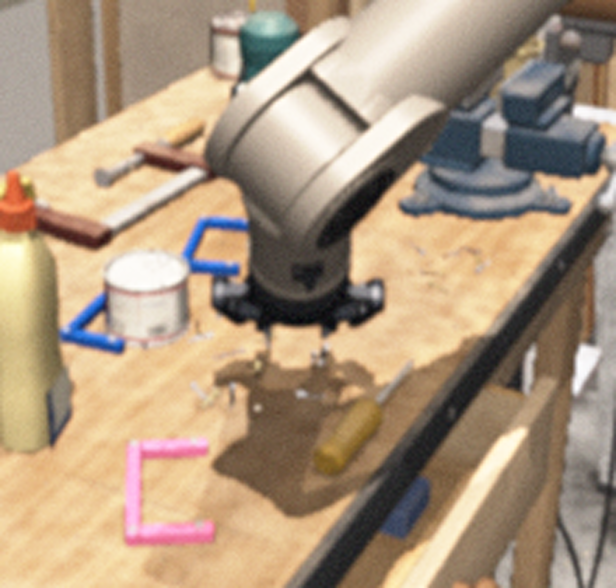

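The hand now stands low behind the can, with its fingertips at about crop (268,335) and (322,335). It hides the can from the side camera, and the pink stall is clear. I start the slow push.

>>> {"fn": "move_arm", "kwargs": {
  "series": [
    {"x": -0.12,"y": 0,"z": 0.12,"ax": 0,"ay": 0,"az": 0,"claw": 40},
    {"x": -0.24,"y": 0,"z": 0.24,"ax": 0,"ay": 0,"az": 0,"claw": 40},
    {"x": -0.36,"y": 0,"z": 0.36,"ax": 0,"ay": 0,"az": 0,"claw": 40},
    {"x": -0.48,"y": 0,"z": 0.48,"ax": 0,"ay": 0,"az": 0,"claw": 40},
    {"x": -0.6,"y": 0,"z": 0.6,"ax": 0,"ay": 0,"az": 0,"claw": 40},
    {"x": -0.72,"y": 0,"z": 0.72,"ax": 0,"ay": 0,"az": 0,"claw": 40},
    {"x": -0.84,"y": 0,"z": 0.84,"ax": 0,"ay": 0,"az": 0,"claw": 40},
    {"x": -0.96,"y": 0,"z": 0.96,"ax": 0,"ay": 0,"az": 0,"claw": 40},
    {"x": -1.08,"y": 0,"z": 1.08,"ax": 0,"ay": 0,"az": 0,"claw": 40},
    {"x": -1.2,"y": 0,"z": 1.2,"ax": 0,"ay": 0,"az": 0,"claw": 40},
    {"x": -1.32,"y": 0,"z": 1.32,"ax": 0,"ay": 0,"az": 0,"claw": 40},
    {"x": -1.44,"y": 0,"z": 1.44,"ax": 0,"ay": 0,"az": 0,"claw": 40}
  ]
}}

```text
t: 4.12
tool_pos: [0.4327, 0.3768, 0.0291]
ee_rot: [[-0.322, 0.89, 0.322], [0.629, 0.455, -0.63], [-0.707, -0.0, -0.707]]
wrist_force: [0.4, -0.5, 0.7]
width: 0.0401
grasp_force: 0.0
```

>>> {"fn": "move_arm", "kwargs": {
  "series": [
    {"x": -0.1,"y": 0,"z": 0.1,"ax": 0,"ay": 0,"az": 0,"claw": 40},
    {"x": -0.2,"y": 0,"z": 0.2,"ax": 0,"ay": 0,"az": 0,"claw": 40},
    {"x": -0.3,"y": 0,"z": 0.3,"ax": 0,"ay": 0,"az": 0,"claw": 40},
    {"x": -0.4,"y": 0,"z": 0.4,"ax": 0,"ay": 0,"az": 0,"claw": 40},
    {"x": -0.5,"y": 0,"z": 0.5,"ax": 0,"ay": 0,"az": 0,"claw": 40},
    {"x": -0.6,"y": 0,"z": 0.6,"ax": 0,"ay": 0,"az": 0,"claw": 40},
    {"x": -0.7,"y": 0,"z": 0.7,"ax": 0,"ay": 0,"az": 0,"claw": 40},
    {"x": -0.8,"y": 0,"z": 0.8,"ax": 0,"ay": 0,"az": 0,"claw": 40},
    {"x": -0.9,"y": 0,"z": 0.9,"ax": 0,"ay": 0,"az": 0,"claw": 40},
    {"x": -1,"y": 0,"z": 1,"ax": 0,"ay": 0,"az": 0,"claw": 40},
    {"x": -1.1,"y": 0,"z": 1.1,"ax": 0,"ay": 0,"az": 0,"claw": 40},
    {"x": -1.2,"y": 0,"z": 1.2,"ax": 0,"ay": 0,"az": 0,"claw": 40}
  ]
}}

```text
t: 5.12
tool_pos: [0.452, 0.3391, 0.0291]
ee_rot: [[-0.322, 0.89, 0.322], [0.629, 0.455, -0.63], [-0.707, -0.001, -0.707]]
wrist_force: [-0.9, 1.9, 0.6]
width: 0.0402
grasp_force: 0.8
```

```bash
python3 look.py 3; python3 -c "
import cv2
a=cv2.imread('pics/side3.png')[120:330,180:400]; b=cv2.imread('pics/top3.png')[150:290,180:330]
a=cv2.resize(a,(440,420));b=cv2.resize(b,(360,336)); b=cv2.copyMakeBorder(b,0,84,0,0,0)
cv2.imwrite('pics/c3.png',cv2.hconcat([a,b]))
from h import *; goto([.497-.455*.033,.25+.89*.033,.03],pose((.455,-.89),45))"
```

```text
top [237. 215. 262. 242.] 0.79
side [275. 237. 298. 247.] 0.81
can [0.46421131 0.31347421] [ -0.1  -0.4   0.1   0.   -1.  -62.2   2.6   2.6]
can [0.46363547 0.31347621] [-0.1 -0.2  0.1  0.2]
can [0.47072595 0.30625687] [ -1.9 -63.5   1.5   0.8]
shift [-1.9  -0.01  1.86] turn [-0.01  0.01  0.  ] t 5.3167 tcp [0.4521 0.3386 0.0292] q [-73.  49.  20.  85.  24.  74. -42.] F [-0.5 -0.3 -0.8]
```

View pics/c3.png

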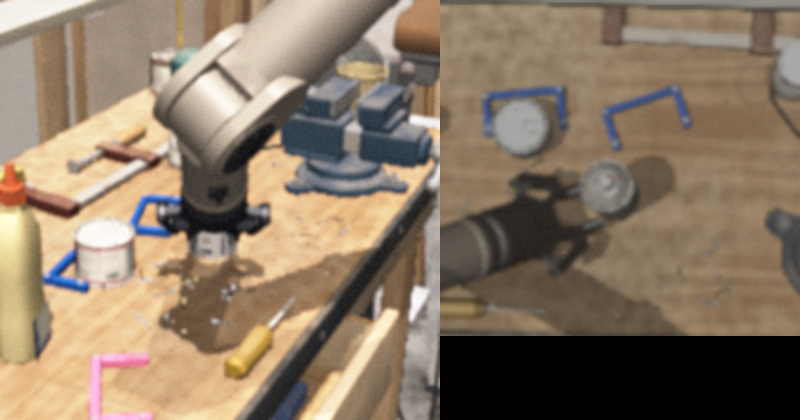

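The can stands upright between the two fingertips (composite about (608,187)) and is sliding toward the stall axis. I continue.

>>> {"fn": "move_arm", "kwargs": {
  "series": [
    {"x": -0.1,"y": 0,"z": 0.1,"ax": 0,"ay": 0,"az": 0,"claw": 40},
    {"x": -0.2,"y": 0,"z": 0.2,"ax": 0,"ay": 0,"az": 0,"claw": 40},
    {"x": -0.3,"y": 0,"z": 0.3,"ax": 0,"ay": 0,"az": 0,"claw": 40},
    {"x": -0.4,"y": 0,"z": 0.4,"ax": 0,"ay": 0,"az": 0,"claw": 40},
    {"x": -0.5,"y": 0,"z": 0.5,"ax": 0,"ay": 0,"az": 0,"claw": 40},
    {"x": -0.6,"y": 0,"z": 0.6,"ax": 0,"ay": 0,"az": 0,"claw": 40},
    {"x": -0.7,"y": 0,"z": 0.7,"ax": 0,"ay": 0,"az": 0,"claw": 40},
    {"x": -0.8,"y": 0,"z": 0.8,"ax": 0,"ay": 0,"az": 0,"claw": 40},
    {"x": -0.9,"y": 0,"z": 0.9,"ax": 0,"ay": 0,"az": 0,"claw": 40},
    {"x": -1,"y": 0,"z": 1,"ax": 0,"ay": 0,"az": 0,"claw": 40},
    {"x": -1.1,"y": 0,"z": 1.1,"ax": 0,"ay": 0,"az": 0,"claw": 40},
    {"x": -1.2,"y": 0,"z": 1.2,"ax": 0,"ay": 0,"az": 0,"claw": 40}
  ]
}}

```text
t: 6.32
tool_pos: [0.4713, 0.3013, 0.0291]
ee_rot: [[-0.322, 0.89, 0.322], [0.629, 0.455, -0.63], [-0.707, -0.0, -0.707]]
wrist_force: [-0.7, 0.9, -0.6]
width: 0.04
grasp_force: 0.5
```

>>> {"fn": "move_arm", "kwargs": {
  "series": [
    {"x": -0.1,"y": 0,"z": 0.1,"ax": 0,"ay": 0,"az": 0,"claw": 40},
    {"x": -0.2,"y": 0,"z": 0.2,"ax": 0,"ay": 0,"az": 0,"claw": 40},
    {"x": -0.3,"y": 0,"z": 0.3,"ax": 0,"ay": 0,"az": 0,"claw": 40},
    {"x": -0.4,"y": 0,"z": 0.4,"ax": 0,"ay": 0,"az": 0,"claw": 40},
    {"x": -0.5,"y": 0,"z": 0.5,"ax": 0,"ay": 0,"az": 0,"claw": 40},
    {"x": -0.6,"y": 0,"z": 0.6,"ax": 0,"ay": 0,"az": 0,"claw": 40},
    {"x": -0.66,"y": 0,"z": 0.66,"ax": 0,"ay": 0,"az": 0,"claw": 40},
    {"x": -0.66,"y": 0,"z": 0.66,"ax": 0,"ay": 0,"az": 0,"claw": 40}
  ]
}}

```text
t: 6.98
tool_pos: [0.4822, 0.2799, 0.0293]
ee_rot: [[-0.321, 0.891, 0.321], [0.629, 0.454, -0.631], [-0.708, -0.001, -0.707]]
wrist_force: [-1.0, 0.3, -0.1]
width: 0.0403
grasp_force: 0.4
```

```bash
python3 look.py 4; python3 -c "
from h import *
a=np.array([.947,.322]);c=np.array([.497,.25])
goto([.482-.455*.09,.279+.89*.09,.05],pose((.455,-.89),45))"
```

```text
top [257. 207. 285. 235.] 0.83
side [274. 226. 296. 237.] 0.46
can [0.49296775 0.258276  ] [  0.2  -1.5  -4.9  -1.5   0.8 -59.6   3.7   1.8]
can [0.48848862 0.25146667] [ 2.6  0.1 -2.6 -0.1]
can [0.50089963 0.25632662] [ -1.4 -60.3   1.2   0.8]
shift [ 1.92 -0.03 -3.09] turn [-0.    0.01  0.01] t 7.1833 tcp [0.4819 0.2806 0.0293] q [-70.  46.  21.  91.  27.  68. -41.] F [ 0.2  0.3 -0.5]
```

>>> {"fn": "move_arm", "kwargs": {
  "series": [
    {"x": 0.5,"y": 0,"z": -0.5,"ax": 0,"ay": 0,"az": 0,"claw": 40},
    {"x": 1,"y": 0,"z": -1,"ax": 0,"ay": 0,"az": 0,"claw": 40},
    {"x": 1.5,"y": 0,"z": -1.5,"ax": 0,"ay": 0,"az": 0,"claw": 40},
    {"x": 1.8,"y": 0,"z": -2,"ax": 0,"ay": 0,"az": 0,"claw": 40},
    {"x": 1.5,"y": 0,"z": -2.7,"ax": 0,"ay": 0,"az": 0,"claw": 40},
    {"x": 0.8,"y": 0,"z": -3.4,"ax": 0,"ay": 0,"az": 0,"claw": 40},
    {"x": 0,"y": 0,"z": -4.2,"ax": 0,"ay": 0,"az": 0,"claw": 40},
    {"x": -0.8,"y": 0,"z": -5,"ax": 0,"ay": 0,"az": 0,"claw": 40},
    {"x": -1.6,"y": 0,"z": -5.8,"ax": 0,"ay": 0,"az": 0,"claw": 40},
    {"x": -2.4,"y": 0,"z": -6.6,"ax": 0,"ay": 0,"az": 0,"claw": 40},
    {"x": -2.4,"y": 0,"z": -6.6,"ax": 0,"ay": 0,"az": 0,"claw": 40}
  ]
}}

```text
t: 8.1
tool_pos: [0.4507, 0.3484, 0.1946]
ee_rot: [[-0.316, 0.89, 0.327], [0.635, 0.455, -0.625], [-0.705, 0.01, -0.709]]
wrist_force: [1.5, 0.5, 1.0]
width: 0.0399
grasp_force: 0.0
```

```bash
python3 look.py 5; python3 -c "
from h import *
goto([.38,.27,.23],pose((.947,.322),40))"
```

```text
top [256. 208. 282. 231.] 0.74
side [273. 175. 298. 236.] 0.93
can [0.49686475 0.25698087] [ 1.  -4.1 -1.6  0.9  0.6 -8.5 -0.1  1.6]
can [0.48952865 0.25596102] [ 1.3 -1.5 -1.3  3.2]
can [0.49851731 0.25509765] [ 0.4 -8.8 -0.3  1.1]
shift [-2.27 -3.8  -0.14] turn [-11.06   0.81 -12.03] t 8.3 tcp [0.4474 0.3466 0.1871] q [-74.  39.  21.  79.  26.  88. -34.] F [-0.7 -0.6 -0.5]
```

>>> {"fn": "move_arm", "kwargs": {
  "series": [
    {"x": -0.6,"y": -0.6,"z": 0,"ax": -0.7,"ay": 0.05,"az": -0.7,"claw": 40},
    {"x": -1.2,"y": -1.2,"z": 0,"ax": -1.6,"ay": 0.1,"az": -1.7,"claw": 40},
    {"x": -1.8,"y": -1.9,"z": -0.1,"ax": -2.5,"ay": 0.2,"az": -2.7,"claw": 40},
    {"x": -2.27,"y": -2.6,"z": -0.1,"ax": -3.4,"ay": 0.25,"az": -3.7,"claw": 40},
    {"x": -2.27,"y": -3.2,"z": -0.1,"ax": -4.3,"ay": 0.3,"az": -4.7,"claw": 40},
    {"x": -2.27,"y": -3.8,"z": -0.14,"ax": -5.2,"ay": 0.4,"az": -5.7,"claw": 40},
    {"x": -2.27,"y": -3.8,"z": -0.14,"ax": -6.1,"ay": 0.45,"az": -6.7,"claw": 40},
    {"x": -2.27,"y": -3.8,"z": -0.14,"ax": -7,"ay": 0.5,"az": -7.6,"claw": 40},
    {"x": -2.27,"y": -3.8,"z": -0.14,"ax": -7.9,"ay": 0.6,"az": -8.6,"claw": 40},
    {"x": -2.27,"y": -3.8,"z": -0.14,"ax": -8.8,"ay": 0.65,"az": -9.6,"claw": 40},
    {"x": -2.27,"y": -3.8,"z": -0.14,"ax": -9.7,"ay": 0.7,"az": -10.6,"claw": 40},
    {"x": -2.27,"y": -3.8,"z": -0.14,"ax": -10.6,"ay": 0.8,"az": -11.5,"claw": 40}
  ]
}}

```text
t: 9.3
tool_pos: [0.3793, 0.2696, 0.229]
ee_rot: [[-0.736, -0.271, 0.621], [-0.208, 0.963, 0.173], [-0.645, -0.002, -0.764]]
wrist_force: [0.5, -0.1, 0.0]
width: 0.04
grasp_force: 0.0
```

```bash
python3 -c "
from h import *
goto([.43,.23,.15],pose((.947,.322),40));goto([.43,.23,.03],pose((.947,.322),40))"
```

```text
shift [ 0.88 -2.07  3.4 ] turn [-0.42  0.03 -0.46] t 9.3 tcp [0.3793 0.2696 0.229 ] q [-82. -15.  20. 133.  52.  43.  11.] F [ 0.5 -0.1  0. ]
shift [ 3.97 -2.06  7.07] turn [-0.42  0.03 -0.46] t 9.3 tcp [0.3793 0.2696 0.229 ] q [-82. -15.  20. 133.  52.  43.  11.] F [ 0.5 -0.1  0. ]
```

>>> {"fn": "move_arm", "kwargs": {
  "series": [
    {"x": 0.4,"y": -0.3,"z": 0.7,"ax": -0.1,"ay": 0,"az": -0.1,"claw": 40},
    {"x": 0.8,"y": -0.6,"z": 1.4,"ax": -0.2,"ay": 0,"az": -0.2,"claw": 40},
    {"x": 1.2,"y": -0.9,"z": 2.1,"ax": -0.3,"ay": 0,"az": -0.3,"claw": 40},
    {"x": 1.6,"y": -1.2,"z": 2.8,"ax": -0.42,"ay": 0.03,"az": -0.46,"claw": 40},
    {"x": 2,"y": -1.5,"z": 3.5,"ax": -0.42,"ay": 0.03,"az": -0.46,"claw": 40},
    {"x": 2.4,"y": -1.8,"z": 4.2,"ax": -0.42,"ay": 0.03,"az": -0.46,"claw": 40},
    {"x": 2.8,"y": -2.06,"z": 5,"ax": -0.42,"ay": 0.03,"az": -0.46,"claw": 40},
    {"x": 3.2,"y": -2.06,"z": 5.8,"ax": -0.42,"ay": 0.03,"az": -0.46,"claw": 40},
    {"x": 3.6,"y": -2.06,"z": 6.5,"ax": -0.42,"ay": 0.03,"az": -0.46,"claw": 40},
    {"x": 3.97,"y": -2.06,"z": 7.07,"ax": -0.42,"ay": 0.03,"az": -0.46,"claw": 40},
    {"x": 3.97,"y": -2.06,"z": 7.07,"ax": -0.42,"ay": 0.03,"az": -0.46,"claw": 40},
    {"x": 3.97,"y": -2.06,"z": 7.07,"ax": -0.42,"ay": 0.03,"az": -0.46,"claw": 40}
  ]
}}

```text
t: 10.3
tool_pos: [0.4327, 0.2293, 0.0372]
ee_rot: [[-0.722, -0.313, 0.616], [-0.241, 0.95, 0.2], [-0.648, -0.004, -0.762]]
wrist_force: [1.5, 0.2, 0.9]
width: 0.0398
grasp_force: 0.0
```

```bash
python3 look.py 6; python3 - <<'E'
import cv2
from h import *
from workcell import manip
a=cv2.imread('pics/side6.png')[120:330,180:400]; b=cv2.imread('pics/top6.png')[160:260,200:330]
cv2.imwrite('pics/c6.png',cv2.hconcat([cv2.resize(a,(400,420)),cv2.copyMakeBorder(cv2.resize(b,(400,308)),0,112,0,0,0)]))
f=manip.grab_frame("side"); l,t,r,b=240,205,272,242
im=f["image"][t:b,l:r].astype(int); m=(im[...,2]-im[...,0]>30); v,u=np.nonzero(m)
print(plane(f,[[proj(f,np.array([[.592,.281,.012]]))[0].tolist()][0]],.012))
P=plane(f,np.c_[u+l,v+t],.012)[:,:2]; rc=cv2.minAreaRect((P*1000).astype(np.float32)); print(np.round(rc[0]),np.round(rc[1]),rc[2])
goto([.562-.947*.034,.271-.322*.034,.03],pose((.947,.322),40))
E
```

```text
top [258. 209. 283. 232.] 0.72
side [274. 169. 298. 236.] 0.62
can [0.4974195  0.25390079] [ 0.8 -4.8 -1.9  0.2  0.2 -2.8  0.6  1.9]
can [0.48817164 0.25214231] [ 1.3 -1.5 -1.3  3.1]
can [0.50120081 0.24909783] [-0.1 -3.6  0.1  0.9]
[[0.592 0.281 0.012]]
[570. 282.] [ 59. 125.] 19.9580078125
shift [-2.88 -0.    2.9 ] turn [-0.13  0.08 -0.05] t 10.55 tcp [0.433  0.2284 0.0384] q [-55.  14.  16. 146. 148.  21. -79.] F [-0.2  0.2 -0.8]
```

View pics/c6.png

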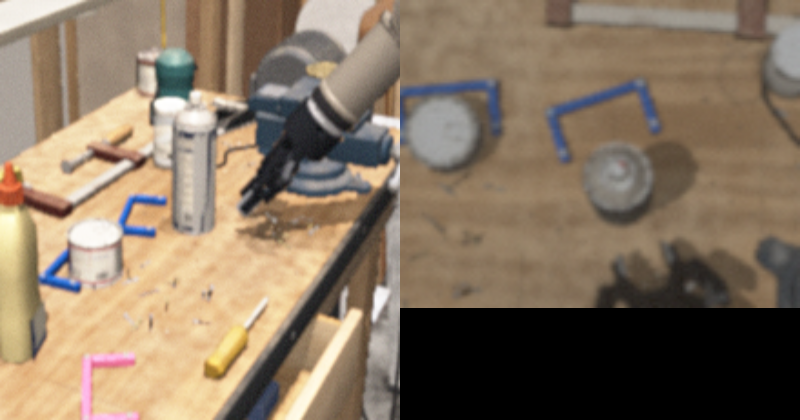

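The side picture shows the can upright with the fingertips low in front of it, at about composite (245,210). In the top view the can (618,182) lines up with the empty stall's opening. I push along the stall axis in level steps.

>>> {"fn": "move_arm", "kwargs": {
  "series": [
    {"x": -0.12,"y": 0,"z": 0.1,"ax": 0,"ay": 0,"az": 0,"claw": 40},
    {"x": -0.24,"y": 0,"z": 0.2,"ax": 0,"ay": 0,"az": 0,"claw": 40},
    {"x": -0.36,"y": 0,"z": 0.31,"ax": 0,"ay": 0,"az": 0,"claw": 40},
    {"x": -0.48,"y": 0,"z": 0.41,"ax": 0,"ay": 0,"az": 0,"claw": 40},
    {"x": -0.6,"y": 0,"z": 0.51,"ax": 0,"ay": 0,"az": 0,"claw": 40},
    {"x": -0.72,"y": 0,"z": 0.61,"ax": 0,"ay": 0,"az": 0,"claw": 40},
    {"x": -0.84,"y": 0,"z": 0.71,"ax": 0,"ay": 0,"az": 0,"claw": 40},
    {"x": -0.96,"y": 0,"z": 0.82,"ax": 0,"ay": 0,"az": 0,"claw": 40},
    {"x": -1.02,"y": 0,"z": 0.87,"ax": 0,"ay": 0,"az": 0,"claw": 40},
    {"x": -1.02,"y": 0,"z": 0.87,"ax": 0,"ay": 0,"az": 0,"claw": 40}
  ]
}}

```text
t: 11.38
tool_pos: [0.4654, 0.2397, 0.0383]
ee_rot: [[-0.722, -0.312, 0.617], [-0.241, 0.95, 0.199], [-0.649, -0.005, -0.761]]
wrist_force: [0.3, 0.3, 0.0]
width: 0.0404
grasp_force: 0.0
```

```bash
python3 look.py 7; python3 - <<'E'
from h import *
goto([.562-.947*.034,.271-.322*.034,.03],pose((.947,.322),40))
E
```

```text
top [256. 206. 284. 231.] 0.59
side [275. 168. 300. 237.] 0.87
can [0.49415651 0.25207512] [ 2.9 -0.9 -1.8  2.1  0.1 -1.8 -0.2  0.9]
can [0.49498822 0.25373099] [ 2.3 -1.2 -2.3  1.9]
can [0.49420839 0.25156375] [ 0.2 -1.9 -0.2  0.9]
shift [-1.87 -0.03  2.02] turn [-0.11  0.08 -0.05] t 11.5833 tcp [0.4646 0.2395 0.0381] q [-52.  17.  16. 142. 152.  19. -80.] F [-0.1 -0.1  0. ]
```

>>> {"fn": "move_arm", "kwargs": {
  "series": [
    {"x": 0.12,"y": 0,"z": 0.14,"ax": 0,"ay": 0,"az": 0,"claw": 40},
    {"x": 0.23,"y": 0,"z": 0.27,"ax": 0,"ay": 0,"az": 0,"claw": 40},
    {"x": 0.12,"y": 0,"z": 0.36,"ax": 0,"ay": 0,"az": 0,"claw": 40},
    {"x": 0.01,"y": 0,"z": 0.45,"ax": 0,"ay": 0,"az": 0,"claw": 40},
    {"x": -0.1,"y": 0,"z": 0.54,"ax": 0,"ay": 0,"az": 0,"claw": 40},
    {"x": -0.21,"y": 0,"z": 0.64,"ax": 0,"ay": 0,"az": 0,"claw": 40},
    {"x": -0.32,"y": 0,"z": 0.73,"ax": 0,"ay": 0,"az": 0,"claw": 40},
    {"x": -0.43,"y": 0,"z": 0.82,"ax": 0,"ay": 0,"az": 0,"claw": 40},
    {"x": -0.54,"y": 0,"z": 0.91,"ax": 0,"ay": 0,"az": 0,"claw": 40},
    {"x": -0.65,"y": 0,"z": 1,"ax": 0,"ay": 0,"az": 0,"claw": 40},
    {"x": -0.76,"y": 0,"z": 1.1,"ax": 0,"ay": 0,"az": 0,"claw": 40},
    {"x": -0.76,"y": 0,"z": 1.1,"ax": 0,"ay": 0,"az": 0,"claw": 40}
  ]
}}

```text
t: 12.58
tool_pos: [0.4968, 0.25, 0.0302]
ee_rot: [[-0.721, -0.312, 0.618], [-0.24, 0.95, 0.2], [-0.65, -0.005, -0.76]]
wrist_force: [-0.9, -0.9, -0.3]
width: 0.04
grasp_force: 0.3
```

```bash
python3 look.py 8; python3 - <<'E'
from h import *
a=cv2.imread('pics/side8.png')[150:260,220:340]; b=cv2.imread('pics/top8.png')[160:260,220:320]
cv2.imwrite('pics/c8.png',cv2.hconcat([cv2.resize(a,(400,400),interpolation=2),cv2.resize(b,(400,400),interpolation=2)]))
goto([.562-.947*.034,.271-.322*.034,.03],pose((.947,.322),40))
E
```

```text
top [254. 193. 278. 224.] 0.67
side [263. 165. 288. 235.] 0.55
can [0.52454007 0.26407295] [ 1.8  0.9 -0.2 -0.4 -0.1  0.2 -0.6  2.2]
can [0.52533115 0.26687554] [ 0.8  0.6 -1.  -0.7]
can [0.52835767 0.2552894 ] [ 0.3 -0.9 -0.3  0.6]
shift [-1.09 -0.03  0.92] turn [-0.12  0.09 -0.05] t 12.7833 tcp [0.4957 0.2497 0.0298] q [-48.  21.  14. 138. 155.  18. -82.] F [-0.2  0.3  0.2]
```

View pics/c8.png

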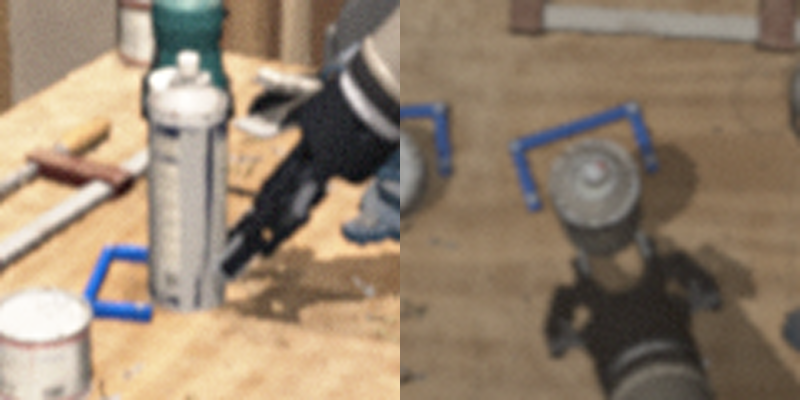

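The can is upright and entering the bay centrally, with its top at (595,182) between the side rails in the top crop. I push on slowly.

>>> {"fn": "move_arm", "kwargs": {
  "series": [
    {"x": -0.09,"y": 0,"z": 0.08,"ax": 0,"ay": 0,"az": 0,"claw": 40},
    {"x": -0.18,"y": 0,"z": 0.15,"ax": 0,"ay": 0,"az": 0,"claw": 40},
    {"x": -0.27,"y": 0,"z": 0.23,"ax": 0,"ay": 0,"az": 0,"claw": 40},
    {"x": -0.36,"y": 0,"z": 0.31,"ax": 0,"ay": 0,"az": 0,"claw": 40},
    {"x": -0.45,"y": 0,"z": 0.38,"ax": 0,"ay": 0,"az": 0,"claw": 40},
    {"x": -0.54,"y": 0,"z": 0.46,"ax": 0,"ay": 0,"az": 0,"claw": 40},
    {"x": -0.63,"y": 0,"z": 0.54,"ax": 0,"ay": 0,"az": 0,"claw": 40},
    {"x": -0.72,"y": 0,"z": 0.61,"ax": 0,"ay": 0,"az": 0,"claw": 40},
    {"x": -0.81,"y": 0,"z": 0.69,"ax": 0,"ay": 0,"az": 0,"claw": 40},
    {"x": -0.9,"y": 0,"z": 0.77,"ax": 0,"ay": 0,"az": 0,"claw": 40},
    {"x": -0.9,"y": 0,"z": 0.77,"ax": 0,"ay": 0,"az": 0,"claw": 40}
  ]
}}

```text
t: 13.7
tool_pos: [0.5247, 0.2593, 0.0301]
ee_rot: [[-0.721, -0.313, 0.618], [-0.241, 0.95, 0.2], [-0.65, -0.005, -0.76]]
wrist_force: [-0.9, 0.1, -0.7]
width: 0.0398
grasp_force: 0.4
```

```bash
python3 look.py 9; python3 - <<'E'
from h import *
goto([.562-.947*.034,.271-.322*.034,.03],pose((.947,.322),40))
E
```

```text
top [252. 188. 278. 216.] 0.73
side [253. 162. 275. 235.] 0.58
can [0.55026991 0.27081528] [ 1.7 -2.2 -1.6 -0.3 -0.   2.2  2.4  1. ]
can [0.54601782 0.27201756] [ 1.2 -0.7 -2.   0.9]
can [0.55810579 0.26334983] [-1.1  0.9  1.1 -0.7]
shift [-0.17 -0.04  0.15] turn [-0.11  0.1  -0.05] t 13.9 tcp [0.5241 0.2592 0.03  ] q [-46.  23.  13. 134. 157.  16. -83.] F [-0.4  0.1  0.6]
```

>>> {"fn": "move_arm", "kwargs": {
  "series": [
    {"x": -0.06,"y": 0,"z": 0.05,"ax": 0,"ay": 0,"az": 0,"claw": 40},
    {"x": -0.12,"y": 0,"z": 0.1,"ax": 0,"ay": 0,"az": 0,"claw": 40},
    {"x": -0.15,"y": 0,"z": 0.13,"ax": 0,"ay": 0,"az": 0,"claw": 40},
    {"x": -0.15,"y": 0,"z": 0.13,"ax": 0,"ay": 0,"az": 0,"claw": 40}
  ]
}}

```text
t: 14.23
tool_pos: [0.5286, 0.2607, 0.0297]
ee_rot: [[-0.722, -0.313, 0.617], [-0.241, 0.95, 0.2], [-0.649, -0.005, -0.761]]
wrist_force: [-0.5, 0.1, 0.7]
width: 0.0399
grasp_force: 0.7
```

>>> {"fn": "move_arm", "kwargs": {
  "series": [
    {"x": -0.03,"y": 0,"z": 0.03,"ax": 0,"ay": 0,"az": 0,"claw": 40},
    {"x": -0.06,"y": 0,"z": 0.05,"ax": 0,"ay": 0,"az": 0,"claw": 40},
    {"x": -0.06,"y": 0,"z": 0.05,"ax": 0,"ay": 0,"az": 0,"claw": 40}
  ]
}}

```text
t: 14.48
tool_pos: [0.5303, 0.2612, 0.0295]
ee_rot: [[-0.722, -0.313, 0.617], [-0.241, 0.95, 0.199], [-0.648, -0.005, -0.761]]
wrist_force: [-1.2, 0.7, 0.2]
width: 0.0398
grasp_force: 0.7
```

```bash
python3 look.py 10; python3 - <<'E'
from h import *
a=cv2.imread('pics/side10.png')[150:260,210:330]; b=cv2.imread('pics/top10.png')[160:240,230:310]
cv2.imwrite('pics/c10.png',cv2.hconcat([cv2.resize(a,(400,400),interpolation=2),cv2.resize(b,(400,400),interpolation=2)]))
goto([.562-.947*.034,.271-.322*.034,.03],pose((.947,.322),40))
E
```

```text
top [251. 184. 278. 215.] 0.7
side [247. 166. 276. 232.] 0.94
can [0.55468647 0.27469503] [ 0.6 -0.6 -2.6 -0.5  3.5 -1.6 -0.1  4.4]
can [0.55303975 0.27275523] [ 1.2  0.  -2.  -0. ]
can [0.56795447 0.26045958] [ 2.  -3.8 -1.9  1.3]
shift [ 0.02 -0.04 -0.03] turn [-0.11  0.09 -0.05] t 14.6833 tcp [0.5303 0.2612 0.0296] q [-46.  23.  13. 133. 157.  15. -83.] F [-1.2 -0.4  0.8]
```

View pics/c10.png

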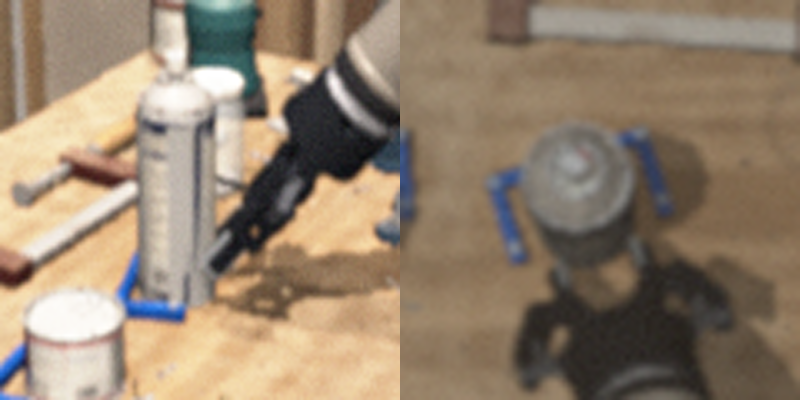

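The can stands upright inside the bay. Its top hides the back rail, so I can't see contact. I creep on and watch the force for it.

>>> {"fn": "move_arm", "kwargs": {
  "series": [
    {"x": -0.03,"y": 0,"z": 0.03,"ax": 0,"ay": 0,"az": 0,"claw": 40},
    {"x": -0.06,"y": 0,"z": 0.05,"ax": 0,"ay": 0,"az": 0,"claw": 40},
    {"x": -0.06,"y": 0,"z": 0.05,"ax": 0,"ay": 0,"az": 0,"claw": 40}
  ]
}}

```text
t: 14.93
tool_pos: [0.5322, 0.2618, 0.0296]
ee_rot: [[-0.722, -0.313, 0.617], [-0.241, 0.95, 0.199], [-0.649, -0.005, -0.761]]
wrist_force: [-1.1, -0.7, -0.1]
width: 0.0399
grasp_force: 0.7
```

>>> {"fn": "move_arm", "kwargs": {
  "series": [
    {"x": -0.03,"y": 0,"z": 0.03,"ax": 0,"ay": 0,"az": 0,"claw": 40},
    {"x": -0.06,"y": 0,"z": 0.05,"ax": 0,"ay": 0,"az": 0,"claw": 40},
    {"x": -0.06,"y": 0,"z": 0.05,"ax": 0,"ay": 0,"az": 0,"claw": 40}
  ]
}}

```text
t: 15.18
tool_pos: [0.5331, 0.2621, 0.0292]
ee_rot: [[-0.723, -0.313, 0.616], [-0.242, 0.95, 0.199], [-0.647, -0.005, -0.762]]
wrist_force: [-5.5, -1.7, 5.0]
width: 0.0401
grasp_force: 3.1
```

```bash
python3 look.py 11;python3 look.py; python3 - <<'E'
from h import *
goto([.562-.947*.034,.271-.322*.034,.03],pose((.947,.322),40))
E
```

```text
top [252. 182. 280. 214.] 0.86
side [250. 164. 275. 232.] 0.88
can [0.55866612 0.2686264 ] [ 1.8  0.2 -2.9 -1.   0.3 -0.7  0.1  3.2]
can [0.55757366 0.26943104] [ 1.5  0.6 -3.2 -0.7]
can [0.56591419 0.25685977] [ 0.2 -2.4 -0.2  0.9]
top [249. 184. 279. 214.] 0.61
side [250. 163. 272. 231.] 0.75
can [0.55662339 0.27299059] [ 3.5 -1.3 -2.9 -0.8  0.1  1.3  3.3  4.4]
can [0.55317398 0.27826415] [ 1.6 -0.2 -4.5  0.2]
can [0.572068   0.25490364] [-1.4 -1.4  1.4  0.6]
shift [ 0.09 -0.04 -0.12] turn [-0.11  0.07 -0.05] t 15.5833 tcp [0.5331 0.2621 0.0292] q [-46.  23.  13. 132. 157.  15. -82.] F [-5.2 -1.8  2.6]
```

The force jumped to about 6 N, with the TCP where contact with the back rail was predicted. I take the hand straight back, slowly at first, then up.

>>> {"fn": "move_arm", "kwargs": {
  "series": [
    {"x": 0.03,"y": 0,"z": -0.03,"ax": 0,"ay": 0,"az": 0,"claw": 40},
    {"x": 0.07,"y": 0,"z": -0.06,"ax": 0,"ay": 0,"az": 0,"claw": 40},
    {"x": 0.13,"y": 0,"z": -0.11,"ax": 0,"ay": 0,"az": 0,"claw": 40},
    {"x": 0.25,"y": 0,"z": -0.21,"ax": 0,"ay": 0,"az": 0,"claw": 40},
    {"x": 0.5,"y": 0,"z": -0.43,"ax": 0,"ay": 0,"az": 0,"claw": 40},
    {"x": 0.8,"y": 0,"z": -0.68,"ax": 0,"ay": 0,"az": 0,"claw": 40},
    {"x": 1.1,"y": 0,"z": -0.94,"ax": 0,"ay": 0,"az": 0,"claw": 40},
    {"x": 1.4,"y": 0,"z": -1.2,"ax": 0,"ay": 0,"az": 0,"claw": 40},
    {"x": 1.6,"y": 0,"z": -1.7,"ax": 0,"ay": 0,"az": 0,"claw": 40},
    {"x": 1.6,"y": 0,"z": -2.4,"ax": 0,"ay": 0,"az": 0,"claw": 40},
    {"x": 1.4,"y": 0,"z": -3,"ax": 0,"ay": 0,"az": 0,"claw": 40},
    {"x": 1.4,"y": 0,"z": -3,"ax": 0,"ay": 0,"az": 0,"claw": 40}
  ]
}}

```text
t: 16.58
tool_pos: [0.4609, 0.2394, 0.0654]
ee_rot: [[-0.721, -0.314, 0.618], [-0.24, 0.95, 0.202], [-0.65, -0.003, -0.76]]
wrist_force: [0.4, 0.2, 0.9]
width: 0.0399
grasp_force: 0.0
```

```bash
python3 look.py 12; python3 look.py; python3 - <<'E'
from h import *
from workcell import manip
a=cv2.imread('pics/side12.png')[130:350,150:370]; b=cv2.imread('pics/top12.png')[150:260,130:350]
cv2.imwrite('pics/c12.png',cv2.hconcat([cv2.resize(a,(400,400),interpolation=2),cv2.copyMakeBorder(cv2.resize(b,(400,200),interpolation=2),0,200,0,0,0)]))
for q in("tin","glue","jar"): print(q,[np.round(d["extent"]) for d in manip.find_in(q,"top")[:1]])
s=manip.get_state(); print(s["tool_pos"],s["wrist_force"])
E
```

```text
top [253. 185. 279. 213.] 0.56
side [249. 166. 274. 232.] 0.78
can [0.55953876 0.27069182] [ 0.1 -3.  -2.1 -0.7  1.4 -2.7  0.8  2.5]
can [0.55348797 0.26818509] [ 1.  -0.9 -1.3  1.2]
can [0.56647977 0.26435297] [ 0.4 -3.7 -0.4  1.1]
top [253. 185. 276. 213.] 0.57
side [248. 164. 274. 230.] 0.64
can [0.55930957 0.27300125] [-0.4 -2.6  0.1 -0.2  1.6 -0.4  0.2  4.8]
can [0.55463264 0.27243978] [-0.2 -0.9  0.3  1.2]
can [0.57239143 0.25491012] [ 0.9 -3.  -0.9  1.2]
tin [array([200., 193., 229., 217.])]
glue []
jar [array([317., 167., 340., 194.])]
[0.46251456 0.23861842 0.06363476] [-0.11213116  0.13008837  1.09734797]
```

View pics/c12.png

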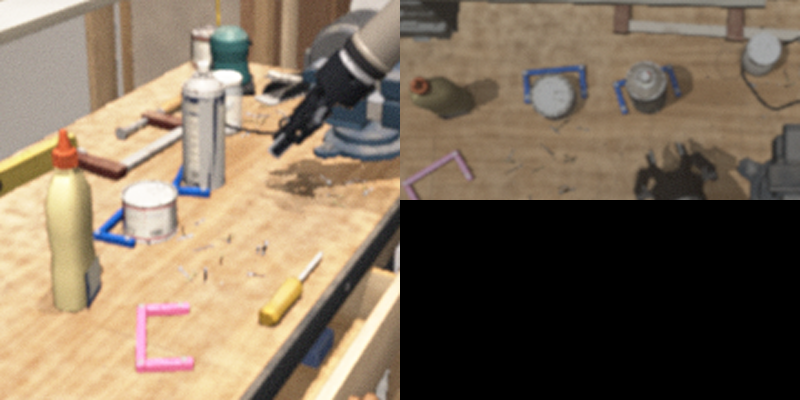

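The can stands upright in the empty stall (composite (647,85)). The tin, glue bottle and jar look unmoved, and the hand is clear. I hand the job in.

```bash
python3 -c "
from workcell import manip
print(manip.close_job())"
```

```text
the job is handed in; nothing more can be done
None
```

I slid the can upright into the empty blue stall until a force rise (about 6 N) where the back rail should be, and took the hand away. In the last pictures the tin, glue bottle and jar look unmoved; I never went near the paper cup and did not recheck it. The job was handed in at about 17 s, and no verdict came back.

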